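Sort stray markers and gel tubes into their trays

ROBOT

A 6-joint arm with a two-finger parallel gripper is mounted at the origin on a cart in front of the work surface, level with it; the furniture and walls round the work are solid. World frame = base frame: x ahead of the robot, y to its left, z up, the work surface at z = 0. Lengths are in m, angles in rad, forces in N, time in s.
With the tool pointing down it reaches from about 0.375 to 0.975 m from the base axis. Payload 3.8 kg.
Tool frame: the origin (TCP) lies between the finger pads; the fingertips stand 8 mm ahead of it and the grasp point (between the pads) lies 11 mm behind it (tcp_to_tips is the distance from the TCP to the fingertips, in m); z points along the fingers, y is the line along which they close (so a half turn about z gives the same grasp; the last joint's range is limited). The gripper opens to 85 mm and grips with 20 to 120 N. Pads are 22 mm wide; open, the fingers measure 114 mm over their backs; the gripper's body (76 mm by 85 mm) begins 54 mm behind the grasp point. The pads swing forward as they close: fully open they stand 13 mm farther back than shut.
Start: joints at [1.116, 0.264, 1.604, -0, 1.274, -0.037], TCP at [0.274, 0.617, 0.239] pointing down, gripper open.
Joint ranges: [-2.63, 2.63], [-0.94, 2.18], [0.31, 2.57], [-1.31, 4.45], [0, 2.66], [-2.55, 2.55]. Speed limits (rad/s): [2.57, 2.57, 3.14, 3.14, 3.14, 3.14].

INTERFACE

Orientations are given as a rotation vector (axis times angle).
In Python, from workcell import * gives the robot as it stands.
- The arm moves only by the tool move_arm, never from a script. Its argument "series" is one flat list of numbers, 7 for each row, row after row: the finger opening in cm, from 0 to 8.54, then the shift along the tool's x, y, z in cm, then the turn, a rotation vector about the tool's x, y, z in degrees. A call has 1 to 5 rows; each row shifts and turns the commanded pose from where the row before left it, along the tool's axes as they then stand; what a row does not reach is not made up. A row lasts 1/8 s, in which the tool goes at most 62.5 mm and 10.7 degrees, less where a joint would pass 70% of its speed; a pose out of reach is approached as far as the arm can. A call is refused whole if a number of a shift passes 6.25 or a number of a turn 10.7, either way. A call with a gripper value outside its range is refused whole. The fingers move at their own pace and stop on an object; "grip_force" is the grip in N (left out, the last holds). Time passes only in rows, so rows that do not move let the fingers close. It gives the time, the measured TCP pose, the force, the opening and the grip force at its end, in the units of the state.
- read_state(): the state, without advancing time (a new reading comes with each control period).
- read_camera(name): name is "side" or "top" or "wrist"; returns the picture (480x640x3 uint8, red, green, blue); there is no depth.
- calibration(name): a dict with "camera_matrix" (3x3 intrinsics, pixels), "rvec" (rotation vector, rad) and "tvec" (3), from world to camera coordinates, as OpenCV has them. Camera axes: x right, y down, z forward; pixel columns grow to the right and rows downward; lengths in m; the calibration is good to about 2 mm. A picture is of the moment at which its call begins: read the wrist's pose just before it. calibration takes no time and is no camera call; for the wrist camera it gives the pose at the moment of the call.
- finish_job(): hands the job in; it is judged then, once.
The state is a dict: "time": time; "q": joint angles; "joint_vel": joint speeds; "joint_torque": joint torques, N m; "tool_pos": TCP position; "tcp_rot": TCP orientation; "wrist_force": force on the tool from outside, world axes, zero at the start; "torque": the same for the moment, N m; "width": opening from 0.0 (shut) to 1.0 (fully open); "grip_force": force on a finger pad.
Only numpy, scipy, OpenCV 4.12 (cv2) and the standard library are available. Lean on these libraries where they do the work, as an engineer would, in place of code of your own. Each camera call takes 0.05 s, during which the arm holds its last target. There are 200 camera calls.

TASK

Tidy the bench: lay both marker pens flat inside the rectangular grey tray and both gel tubes flat inside the round steel dish, also those lying half under the low riser shelf. Hold the gel tubes only lightly so that they are not squeezed, and leave the small bottle, the petri dish and the timer standing where they are.

Things in the scene. Friction and masses are not known exactly. Their poses are not given: they have to be found in the camera images.
- marker_a: white marker pen with a dark cap, lying; 130 long, 12 wide, 12 high (mm), about 15 g. Origin: middle of its length, on the underside; y axis along the pen, z up. It may lie on the open bench or under the riser.
- marker_b: white marker pen with a red cap; otherwise exactly like marker_a
- gel_a: squeeze tube of gel, light printed body and blue screw cap, lying; 111 long, 18 round at the cap widening to 28 at the flat tail, 18 high (mm), about 30 g. Origin: middle of its length, on the underside; y axis along the tube, z up. On the open bench or under the riser. Grip with about 10 N or less; 40 N of finger contact in all, both fingers added, spoils it.
- gel_b: a second gel tube, exactly like gel_a
- tray: rectangular open grey plastic tray, fixed; outside 220 along its x, 150 along its y, 30 high (mm), walls and floor 3 mm thick. Origin: centre of its underside.
- dish: round open steel dish, fixed; inside diameter 180 mm, outside 192 mm, 30 mm high, floor 3 mm thick. Origin: centre of its underside.
- riser: low white riser shelf, fixed. Origin: on the bench under the middle of the board's front edge; x away from the robot, y left. Board 120 deep (x 0 to 120 mm), 460 wide, underside 220, top 236 mm above the bench; thin legs at x 80 to 122, y +-218 mm; boxes to 45 mm high on it. Two of the four things lie under it, one each side, their centres 40 to 55 mm behind the edge: lean the tool back.
- vial: small white squeeze bottle standing upright in front of the riser's middle, 42 mm in diameter, 127 mm high, loose; to be left alone. Origin: centre of its underside.
- petri: petri dish lying under the riser's middle, 88 mm in diameter, 16 mm high, loose; to be left alone. Origin: centre of its underside.
- bench_timer: small white bench timer between the two things on the open bench, 68 mm along its y, 34 mm along its x, 55 mm high, loose; to be left alone. Origin: centre of its underside.

How it is judged:
At the end, for the whole second after the job is handed in: Both markers lie in the rectangular tray (centre within 60 mm of the tray's centre along each of its axes) and both gel tubes in the round dish (centre within 60 mm of the dish's centre), every one within 15 degrees of level, its origin less than 30 mm above the bench, at rest (x of marker_a in the frame of tray between -0.06 and 0.06 m and y of marker_a in the frame of tray between -0.06 and 0.06 m and x of marker_b in the frame of tray between -0.06 and 0.06 m and y of marker_b in the frame of tray between -0.06 and 0.06 m and horizontal distance between each of gel_a, gel_b and dish below 0.06 m and height (world z) of each of marker_a, marker_b, gel_a, gel_b below 0.03 m and angle between marker_a's own y axis and vertical between 1.31 and 1.83 rad and linear speed of each of marker_a, marker_b, gel_a, gel_b below 0.02 m/s and angle between marker_b's own y axis and vertical between 1.31 and 1.83 rad and angle between gel_a's own y axis and vertical between 1.31 and 1.83 rad and angle between gel_b's own y axis and vertical between 1.31 and 1.83 rad); the robot touches nothing.
It fails at once if a gel tube is squeezed with more than 40 N of finger contact in all (contact force between the fingers and gel_a above 40 N or contact force between the fingers and gel_b above 40 N).
It fails at once if the bottle, petri dish or timer is shifted by more than 30 mm or the bottle or timer tipped by more than 30 degrees (distance of any of vial, petri, bench_timer from where it was at the start of the episode above 0.03 m or angle between any of vial, bench_timer's own z axis and vertical above 0.52 rad).
It also fails if it takes over 72 s, if anything falls off the work surface, if the arm or the gripper's body presses on something with over 40 N, if the wrist force passes 120 N, or if a joint passes its speed limit or range.

## Working session

There is one attempt and no reset: what is moved stays moved. The work goes in short steps, Python scripts to look and compute and a tool call to move; the robot and the scene stay as the last step left them, time stands still between calls to the robot, and variables do not carry over. Pictures are saved under pics/ and viewed, at most 14 in all, crops included, and the job is handed in when it is done.

Besides the shell and the picture viewer there is one more tool, called after "Call:" by a JSON object that holds its "name" and its "arguments", one argument or row to a line. move_arm: Moves the arm, as the interface text tells. Its arguments: {"type":"object","properties":{"series":{"type":"array"},"grip_force":{"type":"number"}},"required":["series"]}

```bash
mkdir -p pics; ls; python3 - <<'E'
from workcell import *
import cv2
for n in ("top","side"):
    im=read_camera(n); cv2.imwrite(f"pics/{n}0.png",im[:,:,::-1]); c=calibration(n); print(n,{k:__import__('numpy').round(v,4).tolist() for k,v in c.items()})
print(read_state())
E
```

```text
pics
top {'camera_matrix': [[590.5107, 0.0, 302.741], [0.0, 590.5107, 237.4065], [0.0, 0.0, 1.0]], 'rvec': [2.3834, -1.6077, 0.2569], 'tvec': [-0.211, 0.4787, 1.4367]}
side {'camera_matrix': [[620.8642, 0.0, 319.0237], [0.0, 620.8642, 245.9557], [0.0, 0.0, 1.0]], 'rvec': [0.3804, -2.5559, 1.5502], 'tvec': [0.5029, 0.1348, 1.1532]}
{'time': 0.1, 'q': array([ 1.11606842e+00,  2.64730599e-01,  1.60528436e+00, -2.79080167e-06,
        1.27367606e+00, -3.69028277e-02]), 'joint_vel': array([ 0.0006582 , -0.00032552, -0.00233895, -0.00013446, -0.0014363 ,
        0.00097618]), 'joint_torque': array([ 1.55107596e-04, -5.16709328e+01, -3.68589699e+01, -5.37480673e-05,
        6.42658590e-03, -2.81136232e-05]), 'tool_pos': array([0.27361174, 0.61633774, 0.23802558]), 'tcp_rot': array([-0.65144744, -3.07278677,  0.00319753]), 'wrist_force': array([-0.44221848,  0.48485749,  0.49501348]), 'torque': array([0.00892869, 0.05878647, 0.02767806]), 'grip_force': 0.0, 'width': 0.9987228132711192}
```

View pics/top0.png

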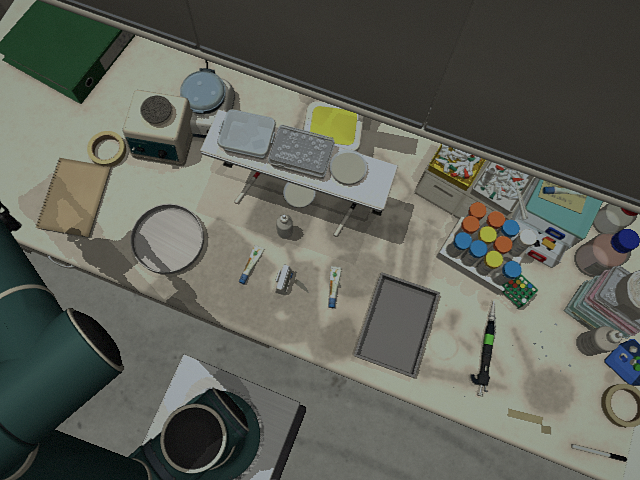

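View pics/side0.png

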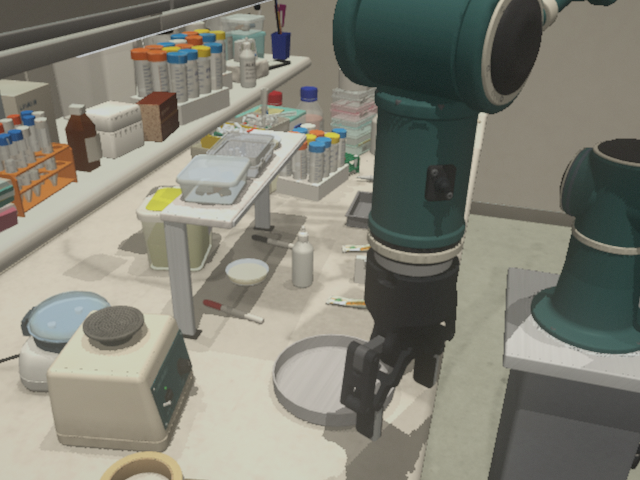

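The top view shows the dish at about (168,240), the tray at (398,325), gels at (251,265) and (334,287), the timer at (284,279), the bottle at (285,226) and the petri dish at (298,193). The markers stick out from under the riser near (240,195) and (345,220). In the side view the red marker spans (205,302)–(263,321) and the dark one (253,238)–(293,246).

```bash
cat > h.py <<'E'
import numpy as np, cv2
from workcell import *
from scipy.spatial.transform import Rotation as R
C={n:calibration(n) for n in ("top","side")}
def ray(c,uv):
    c=C.get(c,c) if isinstance(c,str) else c
    Rm=cv2.Rodrigues(np.array(c["rvec"],float))[0]; t=np.array(c["tvec"],float).ravel()
    d=Rm.T@np.linalg.solve(np.array(c["camera_matrix"]),[uv[0],uv[1],1.]); return -Rm.T@t,d/np.linalg.norm(d)
def onz(c,uv,z):
    o,d=ray(c,uv); return o+d*(z-o[2])/d[2]
def tri(*obs):
    A=np.zeros((3,3));b=np.zeros(3);L=[]
    for c,uv in obs:
        o,d=ray(c,uv);P=np.eye(3)-np.outer(d,d);A+=P;b+=P@o;L.append((o,P))
    x=np.linalg.solve(A,b); return x,max(np.linalg.norm(P@(x-o)) for o,P in L)
def proj(c,p):
    c=C.get(c,c) if isinstance(c,str) else c
    return cv2.projectPoints(np.array(p,float).reshape(-1,3),np.array(c["rvec"],float),np.array(c["tvec"],float),np.array(c["camera_matrix"]),None)[0].reshape(-1,2)
E
python3 - <<'E'
from h import *
a=cv2.imread("pics/top0.png")[160:310,205:405]; b=cv2.imread("pics/side0.png")[220:345,190:390]
cv2.imwrite("pics/topc.png",cv2.resize(a,(800,600),interpolation=cv2.INTER_CUBIC))
cv2.imwrite("pics/sidec.png",cv2.resize(b,(800,500),interpolation=cv2.INTER_CUBIC))
E
```

```text
(no output)
```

View pics/topc.png

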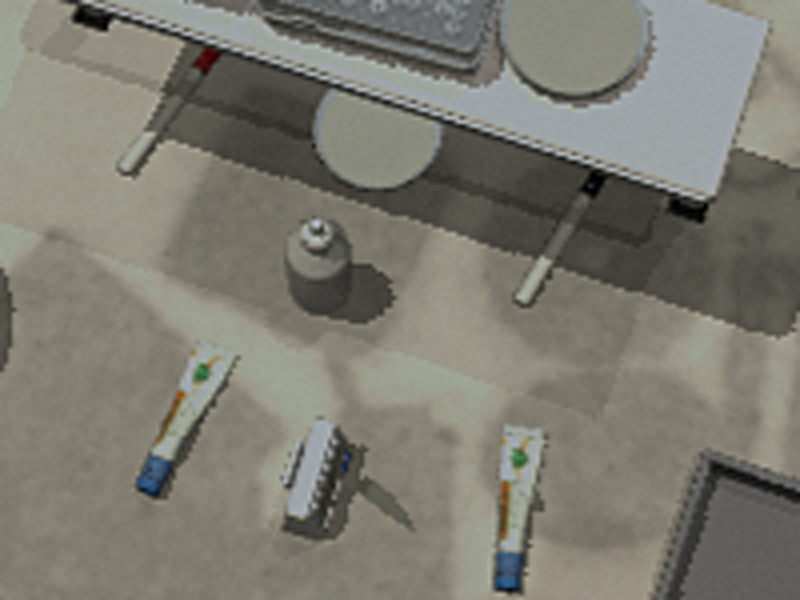

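View pics/sidec.png

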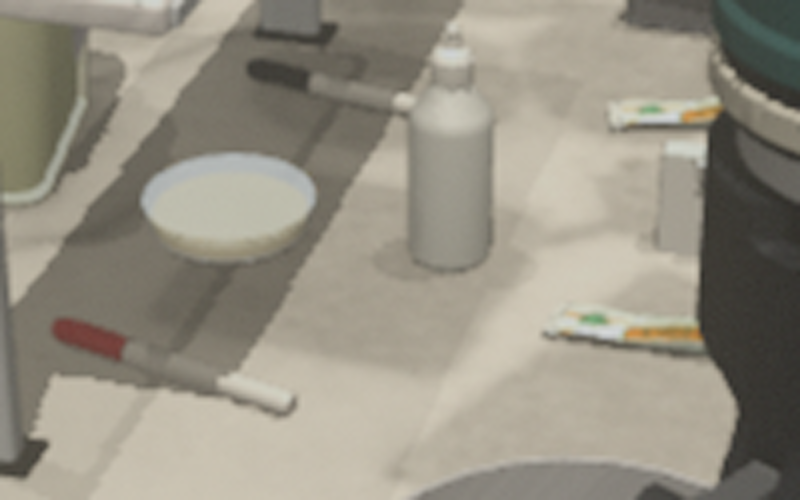

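Crops (4x): red marker front end (128,166) top / (287,402) side, and its body–cap line (197,73) / (125,349). Dark marker front (525,297) / (408,103), body–cap line (590,193) / (310,82). Gel tails and caps are clear from the top, with green spots matchable in both views.

```bash
python3 - <<'E'
from h import *
np.set_printoptions(precision=4,suppress=True)
T=lambda x,y:("top",((x+.5)/4-.5+205,(y+.5)/4-.5+160)); S=lambda x,y:("side",((x+.5)/4-.5+190,(y+.5)/4-.5+220))
for n,a,b in [("mb front",(128,166),(287,402)),("mb capline",(197,73),(125,349)),("ma front",(525,297),(408,103)),("ma capline",(590,193),(310,82)),
 ("gL spot",(202,372),(592,318)),("gL tail",(217,350),(556,325)),("gR spot",(519,458),(652,109)),("gR tail",(523,433),(615,115))]:
    print(n,*tri(T(*a),S(*b)))
print("mb capend z6",onz(*S(58,330),.006),"ma capend",onz(*S(252,68),.006))
for n,p,z in [("gLcap",(151,487),.009),("gLtail",(217,347),.009),("gRcap",(508,587),.009),("gRtail",(523,430),.009),("vialtop",(317,232),.127)]: print(n,onz(*T(*p),z))
for p in [(384,274),(439,291),(417,377),(356,356)]: print("tray",onz("top",p,.03))
print("dish",onz("top",(168.5,238.5),.03),[onz("top",p,.03) for p in [(132,238),(208,240),(168,204),(168,273)]], "dish side rim z.03",onz("side",(334,372),.03))
for p,z in [((382,211),.22),((201,152),.236),(T(712,188)[1],.236),(T(767,20)[1],.236)]: print("riser",onz("top",p,z))
print("timer",[onz(*T(*p),.055) for p in [(320,420),(300,520),(318,470)]])
c=calibration("wrist"); print("cam",ray(c,(320,240)), read_state()["tool_pos"])
E
```

```text
mb front [0.5736 0.199  0.0048] 0.0006577478752518775
mb capline [0.6572 0.1833 0.0052] 0.0030946986944483112
ma front [ 0.5993 -0.0851  0.0063] 0.012529298798485765
ma capline [ 0.6744 -0.1012  0.0039] 0.0007714481722007109
gL spot [0.4582 0.0933 0.0076] 0.001914393386659938
gL tail [ 0.4772  0.0915 -0.0008] 0.0009492855241702522
gR spot [ 0.4815 -0.1233  0.0078] 0.0011953931003706505
gR tail [ 0.5006 -0.1194  0.0026] 0.0019808223212373975
mb capend z6 [0.6966 0.1782 0.006 ] ma capend [ 0.711  -0.1037  0.006 ]
gLcap [0.3715 0.0926 0.009 ]
gLtail [0.4756 0.0904 0.009 ]
gRcap [ 0.3972 -0.1477  0.009 ]
gRtail [ 0.4987 -0.1191  0.009 ]
vialtop [0.5378 0.0407 0.127 ]
tray [ 0.5231 -0.2435  0.03  ]
tray [ 0.5337 -0.3896  0.03  ]
tray [ 0.3077 -0.4059  0.03  ]
tray [ 0.2993 -0.2492  0.03  ]
dish [0.4008 0.3161 0.03  ] [array([0.366 , 0.4058, 0.03  ]), array([0.4361, 0.2178, 0.03  ]), array([0.4881, 0.36  , 0.03  ]), array([0.3158, 0.2762, 0.03  ])] dish side rim z.03 [0.4048 0.3294 0.03  ]
riser [ 0.6093 -0.1807  0.22  ]
riser [0.5821 0.2699 0.236 ]
riser [ 0.6136 -0.1784  0.236 ]
riser [ 0.7261 -0.173   0.236 ]
timer [array([0.4437, 0.0017, 0.055 ]), array([ 0.3786, -0.0116,  0.055 ]), array([ 0.4129, -0.0097,  0.055 ])]
cam (array([0.2015, 0.6492, 0.3726]), array([ 0.2869, -0.131 , -0.949 ])) [0.2736 0.6163 0.238 ]
```

```bash
cat >> h.py <<'E'
def Rt(phi,lean=0):   # tool x back toward -d, y left, z down; lean tips z toward d (deg)
    p=np.radians(phi); d=np.array([np.cos(p),np.sin(p),0]); y=np.array([-np.sin(p),np.cos(p),0])
    return R.from_matrix(np.c_[-d,y,[0,0,-1]])*R.from_euler("y",-lean,degrees=True)
def plan(wps,start=None):  # wps: (pos,phi,lean,opening,rows)
    s=read_state(); p,r=start or (np.array(s["tool_pos"]),R.from_rotvec(s["tcp_rot"])); rows=[]
    for pos,phi,lean,op,n in wps:
        p0=p.copy(); tgt=Rt(phi,lean)
        for i in range(n):
            want=p0+(np.array(pos)-p0)*(i+1)/n
            sh=np.round(r.inv().apply(want-p)*100*20)/20
            w=np.round((r.inv()*tgt).as_rotvec(degrees=True)/(n-i)*2)/2
            rows.append([op,*sh,*w]); p=p+r.apply(sh/100); r=r*R.from_rotvec(w,degrees=True)
    for i in range(0,len(rows),5):
        print("[",",  ".join(",".join(f"{v+0:g}" for v in q) for q in rows[i:i+5]),"]")
    q=np.abs(rows); print("max shift/turn",q[:,1:4].max(),q[:,4:].max(),"end",p.round(4),(Rt(phi,lean).inv()*r).magnitude()*57.3)
E
python3 - <<'E'
from h import *
T=lambda x,y:("top",((x+.5)/4-.5+205,(y+.5)/4-.5+160))
print(onz(*T(525,297),.006),onz(*T(590,193),.006))
plan([((.4235,.0915,.15),-1,0,5,12),((.4235,.0915,.05),-1,0,5,3)])
E
```

```text
[ 0.58636409 -0.08709316  0.006     ] [ 0.67274506 -0.10147234  0.006     ]
[ 5,-2.9,-3.5,0.75,0,0,-2,  5,-2.8,-3.6,0.75,0,0,-2,  5,-2.7,-3.65,0.7,0,0,-2,  5,-2.5,-3.8,0.75,0,0,-2,  5,-2.4,-3.85,0.75,0,0,-2 ]
[ 5,-2.3,-3.95,0.75,0,0,-2,  5,-2.1,-4,0.75,0,0,-2,  5,-2,-4.1,0.75,0,0,-2,  5,-1.85,-4.15,0.7,0,0,-1.5,  5,-1.7,-4.2,0.75,0,0,-2 ]
[ 5,-1.6,-4.3,0.75,0,0,-1.5,  5,-1.45,-4.3,0.75,0,0,-2,  5,0,0,3.35,0,0,0,  5,0,0.05,3.3,0,0,0,  5,-0.05,0,3.35,0,0,0 ]
max shift/turn 4.3 2.0 end [0.4237 0.0916 0.0499] 0.13457166242037366
```

Call:
{"name": "move_arm", "arguments": {
  "series": [5,0,0,0,0,0,0],
  "grip_force": 8
}}

```text
time: 0.22
tool_pos: [0.2737, 0.6166, 0.2385]
tcp_rot: [-0.652, -3.073, 0.002]
wrist_force: [0.8, 0.6, -1.0]
width: 0.817
grip_force: 0.0
```

Call:
{"name": "move_arm", "arguments": {
  "series": [5,-2.9,-3.5,0.75,0,0,-2,5,-2.8,-3.6,0.75,0,0,-2,5,-2.7,-3.65,0.7,0,0,-2,5,-2.5,-3.8,0.75,0,0,-2,5,-2.4,-3.85,0.75,0,0,-2]
}}

```text
time: 0.85
tool_pos: [0.3364, 0.3969, 0.202]
tcp_rot: [0.379, 3.118, 0.0]
wrist_force: [0.1, -0.0, -0.7]
width: 0.586
grip_force: 0.0
```

Call:
{"name": "move_arm", "arguments": {
  "series": [5,-2.3,-3.95,0.75,0,0,-2,5,-2.1,-4,0.75,0,0,-2,5,-2,-4.1,0.75,0,0,-2,5,-1.85,-4.15,0.7,0,0,-1.5,5,-1.7,-4.2,0.75,0,0,-2]
}}

```text
time: 1.48
tool_pos: [0.399, 0.1785, 0.1652]
tcp_rot: [0.12, 3.139, 0.0]
wrist_force: [0.2, 0.1, 0.3]
width: 0.582
grip_force: 0.0
```

Call:
{"name": "move_arm", "arguments": {
  "series": [5,-1.6,-4.3,0.75,0,0,-1.5,5,-1.45,-4.3,0.75,0,0,-2,5,0,0,0,0,0,0]
}}

```text
time: 1.85
tool_pos: [0.4236, 0.0896, 0.1497]
tcp_rot: [-0.033, -3.14, 0.001]
wrist_force: [-0.0, 0.2, 0.3]
width: 0.585
grip_force: 0.0
```

```bash
python3 - <<'E'
from h import *
s=read_state(); im=read_camera("wrist"); c=calibration("wrist"); cv2.imwrite("pics/w1.png",im[:,:,::-1])
print(s["tool_pos"],s["tcp_rot"],(Rt(-1).inv()*R.from_rotvec(s["tcp_rot"])).as_rotvec(degrees=True),s["q"].round(2),s["width"])
print(proj(c,[[.4235,.0915,.009],[.3715,.0926,.009],[.4756,.0904,.009],[.448,-.1334,.009],[.42,-.01,.055]]).round(0).tolist())
plan([((.4235,.0915,.009),-1,0,5,5)])
E
```

```text
[0.42357357 0.08960289 0.1497169 ] [-3.28847178e-02 -3.14041239e+00  1.16604018e-03] [0.04304802 0.05737341 0.19989759] [ 0.15 -0.13  2.19 -0.    1.08 -1.4 ] 0.5848400512308892
[[321.0, 225.0], [321.0, 156.0], [321.0, 286.0], [40.0, 260.0], [166.0, 242.0]]
[ 5,0,0,2.8,0,0,0,  5,0,0,2.85,0,0,0,  5,0,0.05,2.8,0,0,0,  5,0,0,2.85,0,0,0,  5,0,0,2.8,0,0,0 ]
max shift/turn 2.85 0.0 end [0.4234 0.0915 0.009 ] 0.15587418898439262
```

View pics/w1.png

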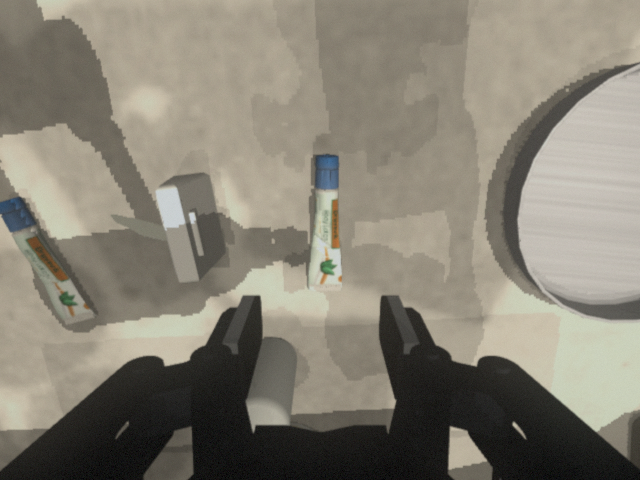

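The wrist view shows the left gel from cap (326,155) to tail (325,288), centred about 5 px to the +y side of the predicted point. The right gel runs (10,200)–(82,320) and shifts the same way, so I take y ≈ 0.0945 and −0.1295.

Call:
{"name": "move_arm", "arguments": {
  "series": [4,0,0.1,2.8,0,0,0,4,0,0.1,2.85,0,0,0,4,0,0.1,2.8,0,0,0,4,0,0.1,2.85,0,0,0,4,0,0.05,2.75,0,0,0]
}}

```text
time: 2.52
tool_pos: [0.4237, 0.098, 0.0093]
tcp_rot: [0.024, 3.141, 0.001]
wrist_force: [1.0, 0.2, 0.4]
width: 0.467
grip_force: 0.0
```

Call:
{"name": "move_arm", "arguments": {
  "series": [3.2,0,0,0,0,0,0,2.8,0,0,0,0,0,0],
  "grip_force": 8
}}

```text
time: 2.78
tool_pos: [0.4237, 0.0973, 0.0103]
tcp_rot: [0.024, 3.141, 0.0]
wrist_force: [1.0, 0.0, -0.2]
width: 0.33
grip_force: 0.0
```

Call:
{"name": "move_arm", "arguments": {
  "series": [2.6,0,0,0,0,0,0]
}}

```text
time: 2.9
tool_pos: [0.4242, 0.097, 0.0106]
tcp_rot: [0.025, 3.14, 0.0]
wrist_force: [0.1, -0.3, 0.5]
width: 0.307
grip_force: 0.0
```

Call:
{"name": "move_arm", "arguments": {
  "series": [2.5,0,0,0,0,0,0]
}}

```text
time: 3.02
tool_pos: [0.4241, 0.0967, 0.0105]
tcp_rot: [0.026, 3.14, 0.0]
wrist_force: [-0.3, -0.0, 0.4]
width: 0.297
grip_force: 0.0
```

Call:
{"name": "move_arm", "arguments": {
  "series": [2.4,0,0,0,0,0,0]
}}

```text
time: 3.15
tool_pos: [0.4239, 0.0965, 0.0102]
tcp_rot: [0.026, 3.141, 0.0]
wrist_force: [-0.9, 0.7, 0.3]
width: 0.28
grip_force: 0.0
```

Call:
{"name": "move_arm", "arguments": {
  "series": [2.3,0,0,0,0,0,0]
}}

```text
time: 3.28
tool_pos: [0.4238, 0.0965, 0.01]
tcp_rot: [0.026, 3.141, 0.0]
wrist_force: [-0.3, 0.2, 0.6]
width: 0.274
grip_force: 0.2
```

Call:
{"name": "move_arm", "arguments": {
  "series": [2.25,0,0,0,0,0,0]
}}

```text
time: 3.4
tool_pos: [0.4238, 0.0965, 0.01]
tcp_rot: [0.026, 3.141, 0.0]
wrist_force: [-0.2, 0.1, 1.9]
width: 0.261
grip_force: 2.3
```

Call:
{"name": "move_arm", "arguments": {
  "series": [2.2,0,0,0,0,0,0]
}}

```text
time: 3.52
tool_pos: [0.4239, 0.0965, 0.01]
tcp_rot: [0.026, 3.141, -0.0]
wrist_force: [-0.2, -0.4, 2.7]
width: 0.257
grip_force: 6.5
```

```bash
python3 - <<'E'
from h import *
plan([((.4237,.0965,.08),-1,0,2.2,3),((.403,.345,.09),-1,0,2.2,7),((.403,.345,.016),-1,0,2.2,4)])
E
```

```text
[ 2.2,0,0,-2.35,0,0,0,  2.2,0,0,-2.3,0,0,0,  2.2,0,0,-2.35,0,0,0,  2.2,0.35,3.55,-0.15,0,0,0,  2.2,0.35,3.55,-0.15,0,0,0 ]
[ 2.2,0.35,3.55,-0.15,0,0,0,  2.2,0.4,3.55,-0.1,0,0,0,  2.2,0.35,3.5,-0.15,0,0,0,  2.2,0.35,3.55,-0.15,0,0,0,  2.2,0.35,3.55,-0.15,0,0,0 ]
[ 2.2,0,0,1.85,0,0,0,  2.2,0,0,1.85,0,0,0,  2.2,0,0,1.85,0,0,0,  2.2,0,0,1.85,0,0,0 ]
max shift/turn 3.55 0.0 end [0.403  0.3449 0.016 ] 0.05683833272780954
```

Call:
{"name": "move_arm", "arguments": {
  "series": [2.2,0,0,-2.35,0,0,0,2.2,0,0,-2.3,0,0,0,2.2,0,0,-2.35,0,0,0,2.2,0.35,3.55,-0.15,0,0,0,2.2,0.35,3.55,-0.15,0,0,0]
}}

```text
time: 4.15
tool_pos: [0.418, 0.1683, 0.0831]
tcp_rot: [0.028, 3.141, 0.001]
wrist_force: [0.2, -0.2, -0.7]
width: 0.255
grip_force: 6.4
```

Call:
{"name": "move_arm", "arguments": {
  "series": [2.2,0.35,3.55,-0.15,0,0,0,2.2,0.4,3.55,-0.1,0,0,0,2.2,0.35,3.5,-0.15,0,0,0,2.2,0.35,3.55,-0.15,0,0,0,2.2,0.35,3.55,-0.15,0,0,0]
}}

```text
time: 4.78
tool_pos: [0.4023, 0.3459, 0.0894]
tcp_rot: [-0.026, -3.141, 0.001]
wrist_force: [-0.2, -0.1, 0.2]
width: 0.254
grip_force: 6.4
```

```bash
python3 - <<'E'
from h import *
s=read_state(); im=read_camera("wrist"); cv2.imwrite("pics/w2.png",im[:,:,::-1])
c=calibration("wrist"); print(s["tool_pos"],s["width"],s["grip_force"])
a=np.linspace(0,2*np.pi,8,endpoint=False); print(proj(c,np.c_[.403+.09*np.cos(a),.32+.09*np.sin(a),0*a+.03]).round(0).tolist())
E
```

```text
[0.40226503 0.34594836 0.08940605] 0.2538482205183565 6.3615009667967115
[[275.0, 395.0], [375.0, 359.0], [425.0, 263.0], [383.0, 148.0], [255.0, 95.0], [135.0, 152.0], [108.0, 268.0], [170.0, 362.0]]
```

View pics/w2.png

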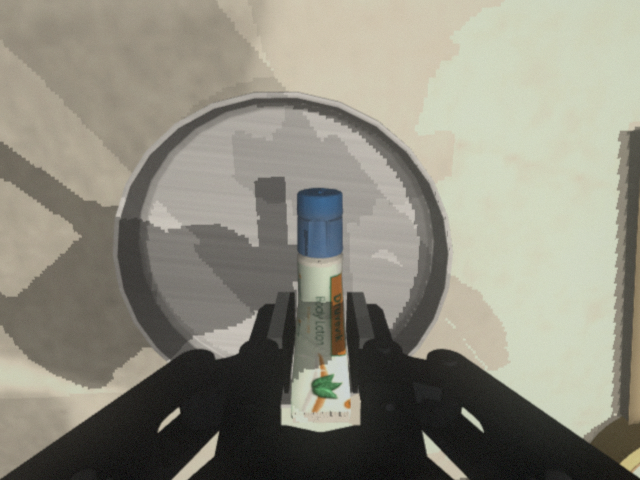

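The gel is held between the pads; the dish's outer rim spans columns 117–450 (centre about 284 rather than 267), so its centre is near (0.404, 0.330). I shift 1.1 cm further left and then lower.

Call:
{"name": "move_arm", "arguments": {
  "series": [2.2,0,0.55,1.5,0,0,0,2.2,0,0.55,2,0,0,0,2.2,0,0,2,0,0,0,2.2,0,0,1.75,0,0,0,2.2,0,0,0,0,0,0]
}}

```text
time: 5.45
tool_pos: [0.4015, 0.3541, 0.015]
tcp_rot: [-0.027, -3.138, 0.005]
wrist_force: [-0.6, 0.7, -0.7]
width: 0.258
grip_force: 6.4
```

Call:
{"name": "move_arm", "arguments": {
  "series": [2.5,0,0,0,0,0,0,3.2,0,0,0,0,0,0,3.2,0,0,0,0,0,0,3.2,0,0,-4,0,0,0,3.2,0,0,-4,0,0,0]
}}

```text
time: 6.08
tool_pos: [0.4025, 0.3557, 0.098]
tcp_rot: [-0.026, -3.141, 0.001]
wrist_force: [1.6, 0.5, -0.0]
width: 0.375
grip_force: 0.0
```

```bash
python3 - <<'E'
from h import *
plan([((.44,.1,.17),15,0,4.5,6),((.448,-.1295,.15),15.7,0,4.5,6),((.448,-.1295,.01),15.7,0,4,5)])
E
```

```text
[ 4.5,-0.7,-4.25,-1.2,0,0,-2.5,  4.5,-0.5,-4.3,-1.2,0,0,-2.5,  4.5,-0.3,-4.25,-1.2,0,0,-2.5,  4.5,-0.15,-4.35,-1.2,0,0,-3,  4.5,0.1,-4.3,-1.2,0,0,-2.5 ]
[ 4.5,0.25,-4.3,-1.2,0,0,-3,  4.5,0.85,-3.75,0.35,0,0,0,  4.5,0.9,-3.7,0.35,0,0,0,  4.5,0.85,-3.75,0.3,0,0,0,  4.5,0.85,-3.7,0.35,0,0,0 ]
[ 4.5,0.9,-3.75,0.35,0,0,-0.5,  4.5,0.9,-3.7,0.35,0,0,0,  4,0,0,2.8,0,0,0,  4,0,0,2.8,0,0,0,  4,0,0,2.8,0,0,0 ]
[ 4,0,0,2.8,0,0,0,  4,0,0,2.8,0,0,0 ]
max shift/turn 4.35 3.0 end [ 0.4478 -0.1297  0.0098] 0.14614129494146516
```

Call:
{"name": "move_arm", "arguments": {
  "series": [4.5,-0.7,-4.25,-1.2,0,0,-2.5,4.5,-0.5,-4.3,-1.2,0,0,-2.5,4.5,-0.3,-4.25,-1.2,0,0,-2.5,4.5,-0.15,-4.35,-1.2,0,0,-3,4.5,0.1,-4.3,-1.2,0,0,-2.5]
}}

```text
time: 6.7
tool_pos: [0.4343, 0.1414, 0.1583]
tcp_rot: [-0.333, 3.122, 0.0]
wrist_force: [1.3, 1.0, 0.4]
width: 0.529
grip_force: 0.0
```

Call:
{"name": "move_arm", "arguments": {
  "series": [4.5,0.25,-4.3,-1.2,0,0,-3,4.5,0.85,-3.75,0.35,0,0,0,4.5,0.9,-3.7,0.35,0,0,0,4.5,0.85,-3.75,0.3,0,0,0,4.5,0.85,-3.7,0.35,0,0,0]
}}

```text
time: 7.32
tool_pos: [0.4461, -0.054, 0.1564]
tcp_rot: [-0.412, 3.113, -0.001]
wrist_force: [0.3, 0.6, 0.9]
width: 0.525
grip_force: 0.0
```

Call:
{"name": "move_arm", "arguments": {
  "series": [4.5,0.9,-3.75,0.35,0,0,-0.5,4.5,0.9,-3.7,0.35,0,0,0,4.5,0,0,0,0,0,0]
}}

```text
time: 7.7
tool_pos: [0.4484, -0.1313, 0.1491]
tcp_rot: [-0.42, 3.113, -0.001]
wrist_force: [0.9, 0.7, -0.1]
width: 0.525
grip_force: 0.0
```

```bash
python3 - <<'E'
from h import *
s=read_state(); im=read_camera("wrist"); cv2.imwrite("pics/w3.png",im[:,:,::-1]); c=calibration("wrist")
print(s["tool_pos"],(Rt(15.7).inv()*R.from_rotvec(s["tcp_rot"])).as_rotvec(degrees=True).round(1))
h=cv2.cvtColor(im,cv2.COLOR_RGB2HSV); m=cv2.inRange(h,(100,110,60),(125,255,255)); n,l,st,ce=cv2.connectedComponentsWithStats(m)
for i in range(1,n):
    if st[i,4]>100: print("blue",st[i],ce[i],onz(c,ce[i],.009))
print(proj(c,[[.448,-.1295,.009],[.404,-.142,.009]]))
E
```

```text
[ 0.44836306 -0.13134739  0.14912741] [ 0.  -0.   0.3]
blue [312 159  17   8 114] [320.62280702 162.0877193 ] [ 0.40207395 -0.14257949  0.009     ]
[[321.12518668 224.95468597]
 [320.68574842 164.87356611]]
```

View pics/w3.png

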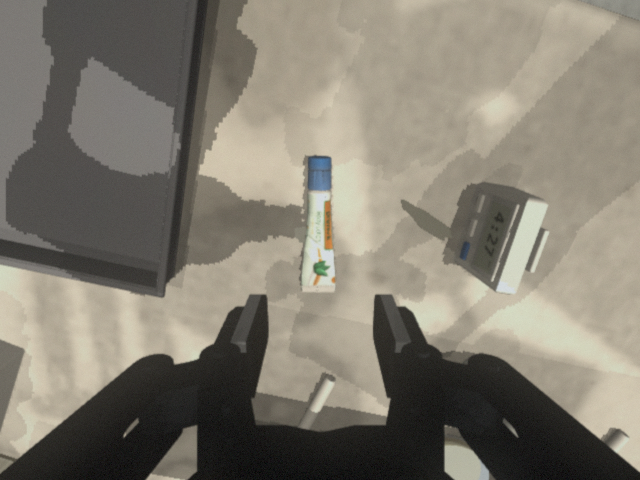

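The wrist view shows the right gel centred between the pads (cap at (319,172), tail at (319,288)). The tray's far-left rim corner is at (164,296) and the dark pen's front end at (330,378). Descending and closing in small steps as before.

Call:
{"name": "move_arm", "arguments": {
  "series": [4,0,0,2.8,0,0,0,4,0,0,2.8,0,0,0,4,0,0,2.8,0,0,0,4,0,0,2.8,0,0,0,4,0,0,2.75,0,0,0]
}}

```text
time: 8.38
tool_pos: [0.4486, -0.1281, 0.0089]
tcp_rot: [-0.427, 3.112, -0.0]
wrist_force: [-0.3, -0.4, -0.4]
width: 0.466
grip_force: 0.0
```

Call:
{"name": "move_arm", "arguments": {
  "series": [3.2,0,0,0,0,0,0,2.8,0,0,0,0,0,0,2.6,0,0,0,0,0,0,2.5,0,0,0,0,0,0,2.4,0,0,0,0,0,0]
}}

```text
time: 9.0
tool_pos: [0.4485, -0.1294, 0.0096]
tcp_rot: [-0.425, 3.112, -0.0]
wrist_force: [0.3, -0.7, 0.1]
width: 0.279
grip_force: 0.0
```

Call:
{"name": "move_arm", "arguments": {
  "series": [2.35,0,0,0,0,0,0,2.3,0,0,0,0,0,0,2.25,0,0,0,0,0,0]
}}

```text
time: 9.38
tool_pos: [0.4484, -0.1295, 0.0094]
tcp_rot: [-0.425, 3.113, -0.0]
wrist_force: [-0.3, -0.5, 0.6]
width: 0.265
grip_force: 2.1
```

```bash
python3 - <<'E'
from h import *
s=read_state()
plan([((.448,-.130,.10),15.7,0,2.2,3),((.435,-.01,.17),13,0,2.2,4),((.42,.15,.17),10,0,2.2,4),((.404,.303,.09),3,0,2.2,5),((.404,.303,.016),3,0,2.2,4)])
E
```

```text
[ 2.2,0,0,-3,0,0,0,  2.2,0.05,-0.05,-3.05,0,0,0,  2.2,0,0,-3,0,0,0,  2.2,-0.5,3,-1.75,0,0,0.5,  2.2,-0.45,2.95,-1.75,0,0,0.5 ]
[ 2.2,-0.45,3,-1.75,0,0,1,  2.2,-0.4,3,-1.75,0,0,0.5,  2.2,-0.55,4,0,0,0,1,  2.2,-0.45,3.95,0,0,0,0.5,  2.2,-0.45,4,0,0,0,1 ]
[ 2.2,-0.35,4,0,0,0,0.5,  2.2,-0.2,3.05,1.6,0,0,1.5,  2.2,-0.15,3.1,1.6,0,0,1.5,  2.2,-0.05,3.05,1.6,0,0,1.5,  2.2,0,3.1,1.6,0,0,1.5 ]
[ 2.2,0.1,3.1,1.6,0,0,1,  2.2,0,0,1.85,0,0,0,  2.2,0,0,1.85,0,0,0,  2.2,0,0,1.85,0,0,0,  2.2,0,0,1.85,0,0,0 ]
max shift/turn 4.0 1.5 end [0.4042 0.3032 0.0158] 0.05750352216719577
```

Call:
{"name": "move_arm", "arguments": {
  "series": [2.2,0,0,0,0,0,0,2.2,0,0,-3,0,0,0,2.2,0,0,-3.05,0,0,0,2.2,0,0,-3,0,0,0]
}}

```text
time: 9.88
tool_pos: [0.4478, -0.1291, 0.1003]
tcp_rot: [0.425, -3.112, -0.001]
wrist_force: [-0.5, -0.2, 0.4]
width: 0.263
grip_force: 6.1
```

Call:
{"name": "move_arm", "arguments": {
  "series": [2.2,-0.5,3,-1.75,0,0,0.5,2.2,-0.45,2.95,-1.75,0,0,0.5,2.2,-0.45,3,-1.75,0,0,1,2.2,-0.4,3,-1.75,0,0,0.5,2.2,-0.55,4,0,0,0,1]
}}

```text
time: 10.5
tool_pos: [0.4327, 0.0318, 0.1714]
tcp_rot: [-0.327, 3.121, -0.001]
wrist_force: [0.9, -0.1, 0.4]
width: 0.255
grip_force: 6.2
```

Call:
{"name": "move_arm", "arguments": {
  "series": [2.2,-0.45,3.95,0,0,0,0.5,2.2,-0.45,4,0,0,0,1,2.2,-0.35,4,0,0,0,0.5,2.2,-0.2,3.05,1.6,0,0,1.5,2.2,-0.15,3.1,1.6,0,0,1.5]
}}

```text
time: 11.12
tool_pos: [0.4135, 0.2131, 0.1374]
tcp_rot: [-0.193, 3.135, 0.0]
wrist_force: [0.6, -0.8, 0.2]
width: 0.263
grip_force: 6.2
```

Call:
{"name": "move_arm", "arguments": {
  "series": [2.2,-0.05,3.05,1.6,0,0,1.5,2.2,0,3.1,1.6,0,0,1.5,2.2,0.1,3.1,1.6,0,0,1,2.2,0,0,0,0,0,0]
}}

```text
time: 11.62
tool_pos: [0.4029, 0.3047, 0.0881]
tcp_rot: [0.088, -3.137, 0.002]
wrist_force: [-0.3, 0.0, -0.3]
width: 0.256
grip_force: 6.2
```

```bash
python3 - <<'E'
from h import *
s=read_state(); im=read_camera("wrist"); cv2.imwrite("pics/w4.png",im[:,:,::-1])
print(s["tool_pos"],s["width"],s["grip_force"])
E
```

```text
[0.40291961 0.30469201 0.08808936] 0.256145620768183 6.171458092139801
```

View pics/w4.png

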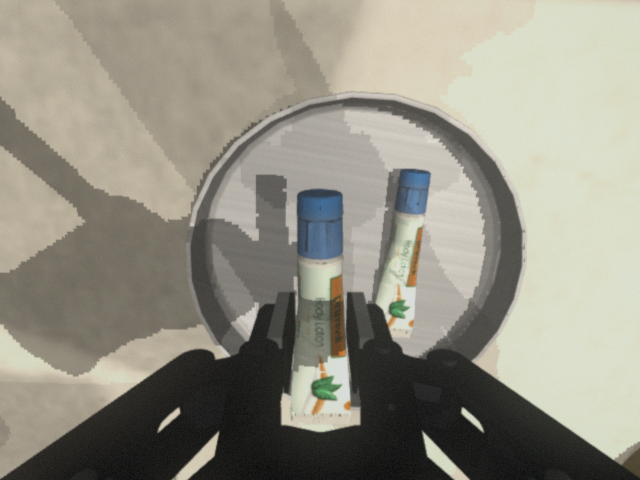

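Both gels look good: the second is in the grip and the first lies in the dish at (412,185)–(398,330), about 5 cm to the left. I shift 4 mm away from it and lower.

Call:
{"name": "move_arm", "arguments": {
  "series": [2.2,0,-0.4,1.5,0,0,0,2.2,0,0,2,0,0,0,2.2,0,0,2,0,0,0,2.2,0,0,1.7,0,0,0,2.2,0,0,0,0,0,0]
}}

```text
time: 12.3
tool_pos: [0.4034, 0.2983, 0.0161]
tcp_rot: [0.082, -3.137, 0.003]
wrist_force: [-0.5, 0.4, -0.2]
width: 0.26
grip_force: 6.2
```

Call:
{"name": "move_arm", "arguments": {
  "series": [2.5,0,0,0,0,0,0,3,0,0,0,0,0,0,3,0,0,0,0,0,0,3,0,0,-3,0,0,0,3,0,0,-4,0,0,0]
}}

```text
time: 12.92
tool_pos: [0.4036, 0.2994, 0.0877]
tcp_rot: [0.084, -3.138, 0.002]
wrist_force: [0.7, -0.8, 0.1]
width: 0.35
grip_force: 0.0
```

```bash
python3 - <<'E'
from h import *
s=read_state();print(s["tool_pos"],s["q"].round(2))
# z trim: TCP height for pen; b first (near)
import re
# pen b: front (.5736,.199) cap (.6966,.178) ; a: front (.587,-.086) cap (.711,-.104)
d=np.array([.123,-.021,0]);d/=np.linalg.norm(d)
g=np.array([.5736,.199,.0])+d*.045; print("grasp b",g)
pre=g-d*.13+[0,0,.07]
plan([(pre+[0,0,.05],-9.7,18,5,3),(pre,-9.7,37,3.5,3)])
E
```

```text
[0.40362107 0.29939472 0.08773429] [ 0.59  0.09  2.11 -0.    0.94 -1.04]
grasp b [0.61795814 0.19142666 0.        ]
[ 5,-2.7,-3,-1.1,0.5,-6,4,  5,-3,-2.85,-0.75,0.5,-6,4.5,  5,-3.3,-2.6,-0.35,1,-6,4,  3.5,0.5,0,1.6,0,-6.5,0,  3.5,0.7,0,1.5,0,-6.5,0 ]
[ 3.5,0.85,0.05,1.4,0,-6,0 ]
max shift/turn 3.3 6.5 end [0.4897 0.2136 0.0701] 0.17504159500782765
```

Call:
{"name": "move_arm", "arguments": {
  "series": [5,-2.7,-3,-1.1,0.5,-6,4,5,-3,-2.85,-0.75,0.5,-6,4.5,5,-3.3,-2.6,-0.35,1,-6,4,4,0.5,0,1.6,0,-6.5,0,4,0.7,0,1.5,0,-6.5,0]
}}

```text
time: 13.55
tool_pos: [0.4919, 0.2127, 0.0894]
tcp_rot: [0.223, 2.598, -0.061]
wrist_force: [0.5, -1.1, -1.0]
width: 0.469
grip_force: 0.0
```

Call:
{"name": "move_arm", "arguments": {
  "series": [4,0.85,0.05,1.4,0,-6,0,4,0,0,0,0,0,0]
}}

```text
time: 13.8
tool_pos: [0.489, 0.2105, 0.0736]
tcp_rot: [0.213, 2.528, -0.082]
wrist_force: [-0.1, -1.1, -0.1]
width: 0.469
grip_force: 0.0
```

```bash
python3 - <<'E'
from h import *
s=read_state(); im=read_camera("wrist"); cv2.imwrite("pics/w5.png",im[:,:,::-1]); c=calibration("wrist")
print(s["tool_pos"],(Rt(-9.7,37).inv()*R.from_rotvec(s["tcp_rot"])).as_rotvec(degrees=True).round(1),s["q"].round(2))
print(proj(c,[[.5736,.199,.006],[.618,.1914,.006],[.6966,.178,.006]]).round(0).tolist())
E
```

```text
[0.48898282 0.21045418 0.07361627] [ 0.6  2.2 -0.3] [ 0.63 -0.01  2.39 -0.97  0.53  0.03]
[[324.0, 279.0], [324.0, 308.0], [323.0, 345.0]]
```

View pics/w5.png

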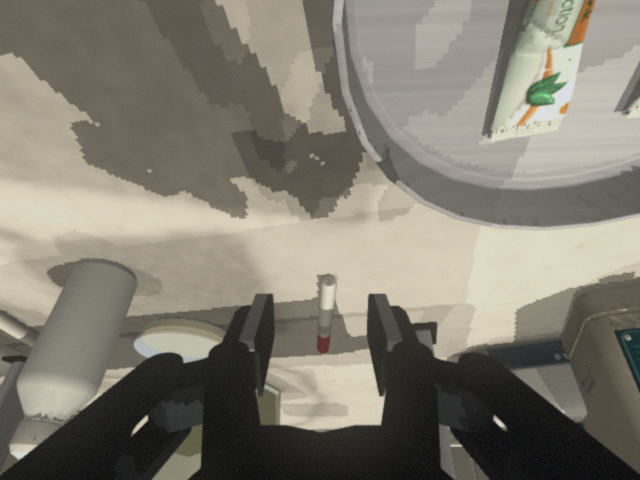

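The wrist view shows the red-capped pen from front end (331,276) to cap end (323,352). Its front sits about 5 mm further left than predicted, so the pen angle is about −11.5° and the grasp point about (0.617, 0.194).

```bash
python3 - <<'E'
from h import *
plan([((.605,.1965,.05),-11.5,36,4,4),((.617,.194,.0145),-11.5,36,4,3)])
E
```

```text
[ 4,-2,0.15,2.15,0,-0.5,0.5,  4,-2,0.15,2.2,0,0,0.5,  4,-2,0.15,2.15,0.5,-0.5,0.5,  4,-1.95,0.2,2.2,0,0,0,  4,0.35,0,1.2,0,0,0 ]
[ 4,0.35,0,1.2,0,0,0,  4,0.4,0,1.2,0,0,0 ]
max shift/turn 2.2 0.5 end [0.6167 0.194  0.0145] 0.21858395973310396
```

Call:
{"name": "move_arm", "arguments": {
  "series": [4,-2,0.15,2.15,0,-0.5,0.5,4,-2,0.15,2.2,0,0,0.5,4,-2,0.15,2.15,0.5,-0.5,0.5,4,-1.95,0.2,2.2,0,0,0,4,0,0,0,0,0,0]
}}

```text
time: 14.48
tool_pos: [0.6094, 0.1962, 0.0532]
tcp_rot: [0.256, 2.5, -0.079]
wrist_force: [-0.2, -0.0, 0.1]
width: 0.47
grip_force: 0.0
```

```bash
python3 - <<'E'
from h import *
s=read_state(); print(s["tool_pos"],(Rt(-11.5,36).inv()*R.from_rotvec(s["tcp_rot"])).as_rotvec(degrees=True).round(1),s["q"].round(2))
plan([((.617,.194,.0145),-11.5,36,4,4)])
E
```

```text
[0.60942814 0.19621556 0.05315048] [-0.1 -0.1  0.2] [ 0.47  0.2   2.22 -1.1   0.42  0.06]
[ 4,0.4,0,0.9,0,0,0,  4,0.4,-0.05,0.9,0,0,0,  4,0.45,0,0.9,0,0,0,  4,0.4,-0.05,0.9,0,0,0 ]
max shift/turn 0.9 0.0 end [0.617  0.1938 0.0143] 0.23439148792622197
```

Call:
{"name": "move_arm", "arguments": {
  "series": [4,0.4,0,0.9,0,0,0,4,0.4,-0.05,0.9,0,0,0,4,0.45,0,0.9,0,0,0,4,0.4,-0.05,0.9,0,0,0,4,0,0,0,0,0,0]
}}

```text
time: 15.1
tool_pos: [0.6131, 0.1936, 0.0125]
tcp_rot: [0.252, 2.503, -0.081]
wrist_force: [-0.7, -0.6, -0.1]
width: 0.468
grip_force: 0.0
```

Call:
{"name": "move_arm", "arguments": {
  "series": [2,0,0,0,0,0,0,1,0,0,0,0,0,0,0,0,0,0,0,0,0,0,0,0,0,0,0,0],
  "grip_force": 30
}}

```text
time: 15.6
tool_pos: [0.614, 0.1941, 0.0133]
tcp_rot: [0.252, 2.501, -0.08]
wrist_force: [-2.4, 0.8, 6.1]
width: 0.112
grip_force: 31.3
```

```bash
python3 - <<'E'
from h import *
s=read_state(); print(s["tool_pos"],s["q"].round(2))
p=s["tool_pos"]
# out of the riser, then across high over bottle/timer, tray
plan([(p+[-.03,.006,.03],-11.5,36,0,3),((.46,.17,.12),-11.5,28,0,4),((.45,.0,.19),-14,18,0,5),((.43,-.29,.15),-5,18,0,8)])
E
```

```text
[0.61398173 0.1941199  0.01332472] [ 0.46  0.28  2.22 -1.28  0.38  0.25]
[ 0,0.25,0,-1.4,0,0,0,  0,0.2,0,-1.4,0,0,0,  0,0.25,0,-1.45,0,0,0,  0,1.2,-1.35,-3.25,0,2,0,  0,1.35,-1.35,-3.2,0,2,0 ]
[ 0,1.4,-1.35,-3.15,0,2,0,  0,1.55,-1.35,-3.1,0,2,0,  0,-1.1,-3.35,-1,0,2,0.5,  0,-1.05,-3.4,-1.05,0.5,2,0.5,  0,-1.1,-3.35,-1.1,0,2,0.5 ]
[ 0,-1.05,-3.35,-1.05,0.5,2,0.5,  0,-1.05,-3.35,-1.15,0,2,0.5,  0,-0.45,-3.6,0.65,-0.5,0,-1,  0,-0.4,-3.55,0.65,-0.5,0,-1,  0,-0.35,-3.6,0.6,-0.5,0,-1 ]
[ 0,-0.25,-3.65,0.6,0,0,-1,  0,-0.25,-3.6,0.55,-0.5,0,-1,  0,-0.15,-3.65,0.55,0,0,-1.5,  0,-0.05,-3.6,0.55,-0.5,0,-1,  0,0.05,-3.65,0.5,0,0,-1.5 ]
max shift/turn 3.65 2.0 end [ 0.4298 -0.2901  0.15  ] 0.3278114838680791
```

Call:
{"name": "move_arm", "arguments": {
  "series": [0,0.25,0,-1.4,0,0.5,0,0,0.2,0,-1.4,0,1,0,0,0.25,0,-1.45,0,1,0]
}}

```text
time: 15.98
tool_pos: [0.583, 0.1997, 0.0428]
tcp_rot: [0.257, 2.548, -0.076]
wrist_force: [0.3, -0.2, 0.7]
width: 0.109
grip_force: 30.5
```

```bash
python3 - <<'E'
from h import *
s=read_state(); print(s["tool_pos"],s["q"].round(2),s["width"],s["grip_force"])
plan([((.46,.17,.12),-11.5,28,0,4),((.45,.0,.19),-14,18,0,5),((.43,-.29,.15),-5,18,0,8)])
E
```

```text
[0.58303702 0.1996808  0.04277395] [ 0.48  0.18  2.24 -1.    0.43 -0.02] 0.10868872412253376 30.518006086349487
[ 0,1.35,-1.35,-3.2,0,1.5,0,  0,1.4,-1.35,-3.15,0,1.5,0,  0,1.5,-1.3,-3.1,0,1,0,  0,1.55,-1.35,-3.1,0,1.5,0,  0,-1.1,-3.35,-1,0,2,0.5 ]
[ 0,-1.05,-3.4,-1.05,0.5,2,0.5,  0,-1.1,-3.35,-1.1,0,2,0.5,  0,-1.05,-3.35,-1.05,0.5,2,0.5,  0,-1.05,-3.35,-1.15,0,2,0.5,  0,-0.45,-3.6,0.65,-0.5,0,-1 ]
[ 0,-0.4,-3.55,0.65,-0.5,0,-1,  0,-0.35,-3.6,0.6,-0.5,0,-1,  0,-0.25,-3.65,0.6,-0.5,0,-1,  0,-0.25,-3.6,0.55,0,0,-1,  0,-0.15,-3.65,0.55,-0.5,0,-1.5 ]
[ 0,-0.05,-3.6,0.5,0,0,-1,  0,0.05,-3.65,0.55,0,0,-1.5 ]
max shift/turn 3.65 2.0 end [ 0.4299 -0.2901  0.1497] 0.349905056621526
```

Call:
{"name": "move_arm", "arguments": {
  "series": [0,1.35,-1.35,-3.2,0,1.5,0,0,1.4,-1.35,-3.15,0,1.5,0,0,1.5,-1.3,-3.1,0,1,0,0,1.55,-1.35,-3.1,0,1.5,0,0,-1.1,-3.35,-1.1,0,2,0.5]
}}

```text
time: 16.6
tool_pos: [0.4563, 0.1375, 0.1348]
tcp_rot: [0.275, 2.677, -0.056]
wrist_force: [1.1, 0.5, -0.4]
width: 0.109
grip_force: 30.5
```

Call:
{"name": "move_arm", "arguments": {
  "series": [0,-1.05,-3.4,-1.15,0.5,2,0.5,0,-1.1,-3.35,-1.2,0,2,0.5,0,-1.05,-3.35,-1.15,0.5,2,0.5,0,-1.05,-3.35,-1.25,0,2,0.5,0,-0.45,-3.6,0.65,-0.5,0,-1]
}}

```text
time: 17.23
tool_pos: [0.4476, -0.037, 0.1926]
tcp_rot: [0.321, 2.806, -0.043]
wrist_force: [0.3, 0.5, -0.8]
width: 0.108
grip_force: 30.6
```

Call:
{"name": "move_arm", "arguments": {
  "series": [0,-0.4,-3.55,0.65,-0.5,0,-1,0,-0.35,-3.6,0.6,-0.5,0,-1,0,-0.25,-3.65,0.6,-0.5,0,-1,0,-0.25,-3.6,0.55,0,0,-1,0,-0.15,-3.65,0.55,-0.5,0,-1.5]
}}

```text
time: 17.85
tool_pos: [0.4333, -0.2182, 0.1642]
tcp_rot: [0.179, 2.821, -0.016]
wrist_force: [0.4, 0.6, 0.2]
width: 0.107
grip_force: 30.5
```

Call:
{"name": "move_arm", "arguments": {
  "series": [0,-0.05,-3.6,0.5,0,0,-1,0,0.05,-3.65,0.55,0,0,-1.5,0,0,0,0,0,0,0]
}}

```text
time: 18.23
tool_pos: [0.4279, -0.2915, 0.1536]
tcp_rot: [0.123, 2.825, -0.026]
wrist_force: [-0.4, 0.6, 0.2]
width: 0.109
grip_force: 30.5
```

```bash
python3 - <<'E'
from h import *
s=read_state(); print(s["tool_pos"],(Rt(-5,18).inv()*R.from_rotvec(s["tcp_rot"])).as_rotvec(degrees=True).round(1),s["q"].round(2),s["width"],s["grip_force"])
im=read_camera("wrist"); c=calibration("wrist"); t=read_camera("top")
ct=cv2.resize(np.ascontiguousarray(t[180:405,190:490,::-1]),(480,360),interpolation=cv2.INTER_CUBIC)
out=np.zeros((480,800,3),np.uint8); out[:,:320]=cv2.resize(im[:,:,::-1],(320,240)).repeat(1,0)[:240].__class__ and np.vstack([cv2.resize(im[:,:,::-1],(320,240)),np.zeros((240,320,3),np.uint8)]); out[:360,320:]=ct
cv2.imwrite("pics/w6.png",out)
E
```

```text
[ 0.42793583 -0.29146605  0.15363104] [ 0.3  0.  -0.1] [-0.77 -0.12  2.21  0.27  0.82 -2.42] 0.10912729977448503 30.527111291885376
```

View pics/w6.png

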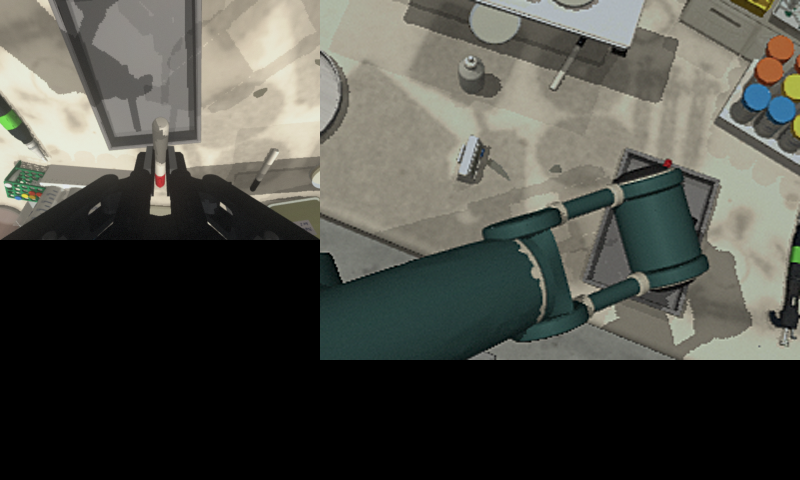

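The composite shows the pen held (red cap away from the robot), with the bottle, timer and petri dish still in place. In the full wrist frame the tray's far rim corners are at about (398,278) on the left and (208,296) on the right.

```bash
python3 - <<'E'
from h import *
c=calibration("wrist")
A=onz(c,(398,278),.03);B=onz(c,(208,296),.03); print(A,B,np.linalg.norm(A-B))
u=(A-B)/np.linalg.norm(A-B); f=np.array([u[1],-u[0],0]); cen=(A+B)/2-.11*f; print("tray",cen,np.degrees(np.arctan2(f[1],f[0])))
E
```

```text
[ 0.52185252 -0.23351156  0.03      ] [ 0.52947192 -0.39474089  0.03      ] 0.16140927004748834
tray [ 0.41578485 -0.31931883  0.03      ] 2.705682461606677
```

```bash
python3 - <<'E'
from h import *
plan([((.393,-.294,.09),-16,29,0,5),((.393,-.294,.028),-16,29,0,4)])
E
```

```text
[ 0,1.05,-0.15,1,1,-2,2,  0,1.05,-0.15,0.95,1,-2,2,  0,1.15,-0.2,0.95,0.5,-2.5,2,  0,1.1,-0.25,0.85,1,-2,2,  0,1.15,-0.25,0.85,0.5,-2.5,2.5 ]
[ 0,0.75,0,1.35,0,0,0,  0,0.75,0,1.35,0,0,0,  0,0.8,0,1.4,0,0,0,  0,0.75,0,1.35,0,0,0 ]
max shift/turn 1.4 2.5 end [ 0.3929 -0.2939  0.0278] 0.29172038089404634
```

Call:
{"name": "move_arm", "arguments": {
  "series": [0,1.05,-0.15,1,1,-2,2,0,1.05,-0.15,0.95,1,-2,2,0,1.15,-0.2,0.95,0.5,-2.5,2,0,1.1,-0.25,0.85,1,-2,2,0,1.15,-0.25,0.85,0.5,-2.5,2.5]
}}

```text
time: 18.95
tool_pos: [0.3983, -0.2872, 0.0956]
tcp_rot: [0.383, 2.622, -0.101]
wrist_force: [0.2, 0.5, -0.2]
width: 0.108
grip_force: 30.6
```

```bash
python3 - <<'E'
from h import *
s=read_state(); print(s["tool_pos"],(Rt(-16,29).inv()*R.from_rotvec(s["tcp_rot"])).as_rotvec(degrees=True).round(1),s["q"].round(2),s["width"],s["grip_force"])
plan([((.393,-.294,.028),-16,29,0,4)])
E
```

```text
[ 0.3983105 -0.2872269  0.0955833] [0.5 0.6 0.5] [-0.85 -0.19  2.45  0.53  0.51 -2.55] 0.10780427147852138 30.579519867897034
[ 0,0.85,-0.2,1.45,0,0,0,  0,0.9,-0.2,1.45,0,0,0,  0,0.85,-0.2,1.45,0,-0.5,-0.5,  0,0.9,-0.15,1.45,-0.5,0,0 ]
max shift/turn 1.45 0.5 end [ 0.3932 -0.2938  0.0279] 0.11262111644690873
```

```bash
python3 - <<'E'
from h import *
plan([((.403,-.292,.09),-28,20,0,4),((.403,-.292,.044),-28,20,0,3)])
E
```

```text
[ 0,-0.05,-0.1,0.2,1,2,2.5,  0,-0.1,-0.05,0.2,1,2,2.5,  0,-0.05,-0.05,0.15,1,2,2.5,  0,-0.1,-0.1,0.2,1.5,2.5,3,  0,0.5,0,1.45,0,0,0 ]
[ 0,0.55,0,1.45,0,0,0,  0,0.5,0,1.45,0,0,0 ]
max shift/turn 1.45 3.0 end [ 0.403  -0.2922  0.0439] 0.15395918158788272
```

Call:
{"name": "move_arm", "arguments": {
  "series": [0,-0.05,-0.1,0.2,1,2,2.5,0,-0.1,-0.05,0.2,1,2,2.5,0,-0.05,-0.05,0.15,1,2,2.5,0,-0.1,-0.1,0.2,1.5,2.5,3,0,0,0,0,0,0,0]
}}

```text
time: 19.58
tool_pos: [0.4044, -0.2926, 0.0913]
tcp_rot: [0.673, 2.72, -0.12]
wrist_force: [0.7, -0.0, 0.4]
width: 0.107
grip_force: 30.5
```

```bash
python3 - <<'E'
from h import *
s=read_state(); print(s["tool_pos"],(Rt(-28,20).inv()*R.from_rotvec(s["tcp_rot"])).as_rotvec(degrees=True).round(1),s["q"].round(2),s["width"],s["grip_force"])
plan([((.403,-.292,.042),-28,20,0,4)])
E
```

```text
[ 0.40439843 -0.29260383  0.09133309] [-0.   0.1 -0.2] [-0.73 -0.12  2.35  0.15  0.58 -1.93] 0.10744646110288718 30.531880259513855
[ 0,0.45,0,1.15,0,0,0,  0,0.45,0,1.15,0,0,0,  0,0.45,0,1.15,0,0,0,  0,0.45,0,1.15,0,0,0 ]
max shift/turn 1.15 0.0 end [ 0.4033 -0.2921  0.042 ] 0.2272233697528671
```

Call:
{"name": "move_arm", "arguments": {
  "series": [0,0.45,0,1.15,0,0,0,0,0.45,0,1.15,0,0,0,0,0.45,0,1.15,0,0,0,0,0.45,0,1.15,0,0,0,0,0,0,0,0,0,0]
}}

```text
time: 20.2
tool_pos: [0.4011, -0.2924, 0.0397]
tcp_rot: [0.68, 2.722, -0.118]
wrist_force: [0.2, 1.1, -0.2]
width: 0.113
grip_force: 30.6
```

Call:
{"name": "move_arm", "arguments": {
  "series": [1.6,0,0,0,0,0,0,2.6,0,0,0,0,0,0,3,0,0,0,0,0,0,3,0,0,0,0,0,0,3,0,0,-3,0,0,0]
}}

```text
time: 20.82
tool_pos: [0.3917, -0.287, 0.0678]
tcp_rot: [0.679, 2.724, -0.117]
wrist_force: [-0.1, 0.5, 1.6]
width: 0.355
grip_force: 0.0
```

Call:
{"name": "move_arm", "arguments": {
  "series": [3,0,0,-4,0,0,0,3,0,0,-4,0,0,0]
}}

```text
time: 21.08
tool_pos: [0.3685, -0.275, 0.1456]
tcp_rot: [0.678, 2.72, -0.12]
wrist_force: [-0.6, -0.4, -0.4]
width: 0.347
grip_force: 0.0
```

```bash
python3 - <<'E'
from h import *
s=read_state(); print(s["tool_pos"],s["q"].round(2))
im=read_camera("wrist"); c=calibration("wrist"); cv2.imwrite("pics/w7.png",im[:,:,::-1])
h=cv2.cvtColor(im,cv2.COLOR_RGB2HSV); m=cv2.inRange(h,(0,120,50),(8,255,255))|cv2.inRange(h,(172,120,50),(180,255,255))
n,l,st,ce=cv2.connectedComponentsWithStats(m)
for i in range(1,n):
    if st[i,4]>60: print("red",st[i],ce[i].round(),onz(c,ce[i],.009).round(3))
# body: bright low-saturation pixels over the dark grey tray interior
m=cv2.inRange(h,(0,0,150),(180,45,255)); n,l,st,ce=cv2.connectedComponentsWithStats(m)
for i in range(1,n):
    if 150<st[i,4]<6000: print("white",st[i],ce[i].round(),onz(c,ce[i],.009).round(3))
E
```

```text
[ 0.36849698 -0.27500395  0.14563436] [-0.76 -0.29  2.37  0.14  0.73 -1.93]
red [314 254  13  35 401] [320. 271.] [ 0.464 -0.327  0.009]
white [314 151  15  34 461] [321. 167.] [ 0.374 -0.279  0.009]
white [314 193  14  63 695] [320. 227.] [ 0.421 -0.304  0.009]
white [ 279  341   82   47 2350] [320. 366.] [ 0.596 -0.397  0.009]
white [ 565  356   75   70 2508] [601. 387.] [ 0.794 -0.118  0.009]
white [520 380  52  46 821] [546. 398.] [ 0.789 -0.179  0.009]
white [274 409  98  18 647] [330. 418.] [ 0.712 -0.443  0.009]
white [ 598  415   42   61 1269] [623. 446.] [ 0.988 -0.098  0.009]
white [429 426  25  41 355] [439. 447.] [ 0.867 -0.34   0.009]
```

```bash
python3 - <<'E'
from h import *
plan([((.43,-.18,.16),-18,20,4,4),((.50,-.072,.09),-8.5,29,4,6)])
E
```

```text
[ 4,-0.25,2.85,-0.15,-1,0,-2.5,  4,-0.4,2.8,-0.1,-1,0,-2.5,  4,-0.5,2.8,-0.05,-1,0,-2,  4,-0.55,2.8,0,-0.5,0.5,-2.5,  4,-0.15,2.1,1.3,-0.5,-1.5,-1.5 ]
[ 4,-0.15,2.05,1.3,-0.5,-1.5,-1.5,  4,-0.15,2.05,1.3,-1,-1.5,-1.5,  4,-0.2,2,1.35,-0.5,-1.5,-1.5,  4,-0.2,2,1.4,-0.5,-1.5,-1,  4,-0.25,2,1.4,-1,-2,-1.5 ]
max shift/turn 2.85 2.5 end [ 0.5001 -0.0719  0.0903] 0.2423406320487129
```

Call:
{"name": "move_arm", "arguments": {
  "series": [4,-0.25,2.85,-0.15,-1,0,-2.5,4,-0.4,2.8,-0.1,-1,0,-2.5,4,-0.5,2.8,-0.05,-1,0,-2,4,-0.55,2.8,0,-0.5,0.5,-2.5,4,-0.15,2.1,1.3,-0.5,-1.5,-1.5]
}}

```text
time: 21.75
tool_pos: [0.4429, -0.1603, 0.1438]
tcp_rot: [0.391, 2.748, -0.075]
wrist_force: [-1.3, -0.0, -0.0]
width: 0.465
grip_force: 0.0
```

Call:
{"name": "move_arm", "arguments": {
  "series": [4,-0.15,2.05,1.3,-0.5,-1.5,-1.5,4,-0.15,2.05,1.3,-1,-1.5,-1.5,4,-0.2,2,1.35,-0.5,-1.5,-1.5,4,-0.2,2,1.4,-0.5,-1.5,-1,4,-0.25,2,1.4,-1,-2,-1.5]
}}

```text
time: 22.38
tool_pos: [0.4993, -0.0695, 0.0841]
tcp_rot: [0.194, 2.629, -0.044]
wrist_force: [-0.3, -0.6, -0.5]
width: 0.47
grip_force: 0.0
```

Call:
{"name": "move_arm", "arguments": {
  "series": [4,0,0,0,0,0,0]
}}

```text
time: 22.5
tool_pos: [0.4974, -0.0691, 0.0825]
tcp_rot: [0.195, 2.634, -0.044]
wrist_force: [-0.4, 0.8, -0.4]
width: 0.468
grip_force: 0.0
```

```bash
python3 - <<'E'
from h import *
s=read_state(); im=read_camera("wrist"); cv2.imwrite("pics/w8.png",im[:,:,::-1]); c=calibration("wrist")
print(s["tool_pos"],(Rt(-8.5,29).inv()*R.from_rotvec(s["tcp_rot"])).as_rotvec(degrees=True).round(1),s["q"].round(2))
print(proj(c,[[.5865,-.086,.006],[.711,-.1037,.006]]).round(0).tolist())
# crop so pixel = 4*(col-220), 4*(row-200) -> 200x130
cv2.imwrite("pics/w8c.png",cv2.resize(im[220:370,220:420,::-1],(800,600),interpolation=cv2.INTER_CUBIC))
E
```

```text
[ 0.49740911 -0.06910491  0.0824669 ] [-0.3  0.3  0. ] [-0.21 -0.17  2.46  0.1   0.35 -1.72]
[[315.0, 291.0], [317.0, 365.0]]
```

View pics/w8c.png

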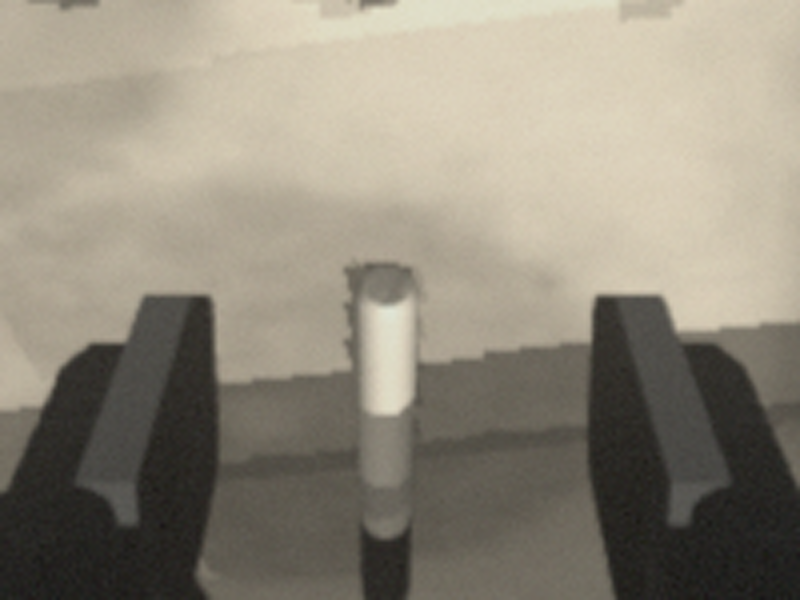

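The crop shows the dark-capped pen running straight between the fingers, with its front end at crop (387,275), i.e. full (316.7,288.7), and its body–cap line at about (387,535). This matches the prediction to within about 2 px.

```bash
python3 - <<'E'
from h import *
c=calibration("wrist"); a=onz(c,(316.7,288),.006); b=onz(c,(316.6,353.6),.006); d=b-a; d/=np.linalg.norm(d); print(a,b,np.degrees(np.arctan2(d[1],d[0])))
F=np.array([.585,-.0845,0]); phi=-9; d=np.array([np.cos(np.radians(phi)),np.sin(np.radians(phi)),0]); g=F+d*.036; print(g)
plan([(g-d*.015+[0,0,.05],phi,29,4,4),(g+[0,0,.0145],phi,29,4,4)])
E
```

```text
[ 0.58303743 -0.08432658  0.006     ] [ 0.68574323 -0.10037184  0.006     ] -8.879285736529493
[ 0.62055678 -0.09013164  0.        ]
[ 4,-2,-0.05,2.05,0,0,0,  4,-2,-0.05,2.05,0,0,0,  4,-2,-0.05,2.05,0,0,0,  4,-1.95,-0.05,2.05,0.5,0,0.5,  4,0.1,0,0.95,0,0,0 ]
[ 4,0.1,0,0.95,0,0,0,  4,0.1,0,0.95,0,0,0,  4,0.05,0,0.95,0,0,0 ]
max shift/turn 2.05 0.5 end [ 0.6207 -0.09    0.0148] 0.27017624798522605
```

Call:
{"name": "move_arm", "arguments": {
  "series": [4,-2,-0.05,2.05,0,0,0,4,-2,-0.05,2.05,0,0,0,4,-2,-0.05,2.05,0,0,0,4,-1.95,-0.05,2.05,0.5,0,0.5,4,0,0,0,0,0,0]
}}

```text
time: 23.18
tool_pos: [0.6085, -0.0894, 0.0517]
tcp_rot: [0.211, 2.629, -0.054]
wrist_force: [0.0, 0.4, -0.0]
width: 0.467
grip_force: 0.0
```

```bash
python3 - <<'E'
from h import *
s=read_state(); print(s["tool_pos"],(Rt(-9,29).inv()*R.from_rotvec(s["tcp_rot"])).as_rotvec(degrees=True).round(1),s["q"].round(2))
plan([((.6206,-.0901,.0145),-9,29,4,4)])
E
```

```text
[ 0.60854589 -0.08935273  0.05171538] [0.1 0.  0.2] [-0.2   0.12  2.26  0.07  0.26 -1.67]
[ 4,0.2,0.05,0.95,0,0,0,  4,0.2,0,0.95,0,0,0,  4,0.15,0.05,1,0,0,0,  4,0.2,0,0.95,0,0,0 ]
max shift/turn 1.0 0.0 end [ 0.6206 -0.0903  0.0144] 0.19822770266426923
```

Call:
{"name": "move_arm", "arguments": {
  "series": [4,0.2,0.05,0.95,0,0,0,4,0.2,0,0.95,0,0,0,4,0.15,0.05,1,0,0,0,4,0.2,0,0.95,0,0,0,4,0,0,0,0,0,0]
}}

```text
time: 23.8
tool_pos: [0.6177, -0.0889, 0.012]
tcp_rot: [0.211, 2.632, -0.053]
wrist_force: [-0.3, -0.1, 0.5]
width: 0.469
grip_force: 0.0
```

Call:
{"name": "move_arm", "arguments": {
  "series": [2,0,0,0,0,0,0,1,0,0,0,0,0,0,0,0,0,0,0,0,0,0,0,0,0,0,0,0],
  "grip_force": 30
}}

```text
time: 24.3
tool_pos: [0.6188, -0.0891, 0.0139]
tcp_rot: [0.211, 2.629, -0.053]
wrist_force: [-0.4, 0.5, 2.7]
width: 0.104
grip_force: 30.7
```

```bash
python3 - <<'E'
from h import *
s=read_state(); p=s["tool_pos"]; print(p,s["q"].round(2),(Rt(-9,29).inv()*R.from_rotvec(s["tcp_rot"])).as_rotvec(degrees=True).round(1))
plan([(p+[-.03,.005,.03],-9,29,0,3),((.50,-.09,.12),-12,24,0,4),((.41,-.33,.16),-30,18,0,8)])
E
```

```text
[ 0.61878371 -0.08911792  0.01390106] [-0.19  0.21  2.25  0.09  0.18 -1.69] [0.  0.1 0.2]
[ 0,0.4,0,-1.35,0,0,0,  0,0.4,0,-1.4,0,0,0,  0,0.4,0,-1.35,0,0,0,  0,1,-0.5,-2.7,0.5,1,0.5,  0,1,-0.5,-2.7,0.5,1.5,0.5 ]
[ 0,1.1,-0.55,-2.65,0,1,1,  0,1.1,-0.6,-2.65,0.5,1.5,0.5,  0,0.25,-3.15,-0.65,1,0.5,2,  0,0.1,-3.2,-0.55,1,1,2,  0,0.05,-3.2,-0.55,0.5,0.5,2 ]
[ 0,-0.1,-3.2,-0.5,1,1,2,  0,-0.15,-3.2,-0.45,0.5,0.5,2,  0,-0.3,-3.2,-0.4,1,1,2.5,  0,-0.45,-3.2,-0.4,0.5,0.5,2,  0,-0.5,-3.2,-0.3,1,1,2.5 ]
max shift/turn 3.2 2.5 end [ 0.4099 -0.33    0.1597] 0.3196166695618269
```

Call:
{"name": "move_arm", "arguments": {
  "series": [0,0.4,0,-1.35,0,0,0,0,0.4,0,-1.4,0,0,0,0,0.4,0,-1.35,0,0,0,0,1,-0.5,-2.7,0.5,1,0.5,0,1,-0.5,-2.7,0.5,1.5,0.5]
}}

```text
time: 24.92
tool_pos: [0.5426, -0.0868, 0.0822]
tcp_rot: [0.244, 2.673, -0.067]
wrist_force: [-0.2, -0.1, -0.3]
width: 0.105
grip_force: 30.5
```

Call:
{"name": "move_arm", "arguments": {
  "series": [0,1.1,-0.55,-2.65,0,1,1,0,1.1,-0.6,-2.65,0.5,1.5,0.5,0,0.25,-3.15,-0.65,1,0.5,2,0,0.1,-3.2,-0.55,1,1,2,0,0.05,-3.2,-0.55,0.5,0.5,2]
}}

```text
time: 25.55
tool_pos: [0.4654, -0.1804, 0.1358]
tcp_rot: [0.445, 2.726, -0.091]
wrist_force: [0.2, -0.8, -0.7]
width: 0.103
grip_force: 30.5
```

Call:
{"name": "move_arm", "arguments": {
  "series": [0,-0.1,-3.2,-0.5,1,1,2,0,-0.15,-3.2,-0.45,0.5,0.5,2,0,-0.3,-3.2,-0.4,1,1,2.5,0,-0.45,-3.2,-0.4,0.5,0.5,2,0,-0.5,-3.2,-0.3,1,1,2.5]
}}

```text
time: 26.18
tool_pos: [0.4086, -0.3306, 0.1603]
tcp_rot: [0.743, 2.738, -0.122]
wrist_force: [1.2, -0.6, -0.8]
width: 0.104
grip_force: 30.5
```

```bash
python3 - <<'E'
from h import *
s=read_state(); print(s["tool_pos"],(Rt(-30,18).inv()*R.from_rotvec(s["tcp_rot"])).as_rotvec(degrees=True).round(1),s["q"].round(2),s["width"],s["grip_force"])
plan([((.374,-.329,.09),-30,20,0,5),((.374,-.329,.035),-30,20,0,4)])
E
```

```text
[ 0.40861155 -0.33056062  0.16025692] [0.3 0.  0.3] [-0.77 -0.14  2.22  0.1   0.76 -1.88] 0.10444161754378344 30.484058260917664
[ 0,1,-0.3,1.15,0,-0.5,0,  0,1.05,-0.35,1.15,0,-0.5,0,  0,1.05,-0.3,1.1,0,-0.5,0,  0,1.05,-0.3,1.15,0,-0.5,0,  0,1.05,-0.35,1.1,-0.5,0,-0.5 ]
[ 0,0.45,0,1.3,0,0,0,  0,0.5,0,1.3,0,0,0,  0,0.45,0,1.3,0,0,0,  0,0.45,0,1.25,0,0,0 ]
max shift/turn 1.3 0.5 end [ 0.3741 -0.329   0.0352] 0.278833251579681
```

Call:
{"name": "move_arm", "arguments": {
  "series": [0,1,-0.3,1.15,0,-0.5,0,0,1.05,-0.35,1.15,0,-0.5,0,0,1.05,-0.3,1.1,0,-0.5,0,0,1.05,-0.3,1.15,0,-0.5,0,0,1.05,-0.35,1.1,-0.5,0,-0.5]
}}

```text
time: 26.8
tool_pos: [0.3741, -0.3277, 0.0891]
tcp_rot: [0.716, 2.708, -0.123]
wrist_force: [0.1, 0.4, -0.9]
width: 0.108
grip_force: 30.5
```

Call:
{"name": "move_arm", "arguments": {
  "series": [0,0.45,0,1.3,0,0,0,0,0.5,0,1.3,0,0,0,0,0.45,0,1.3,0,0,0,0,0.45,0,1.25,0,0,0,0,0,0,0,0,0,0]
}}

```text
time: 27.42
tool_pos: [0.3744, -0.3273, 0.0326]
tcp_rot: [0.718, 2.711, -0.12]
wrist_force: [-0.8, -0.8, -0.4]
width: 0.105
grip_force: 30.5
```

Call:
{"name": "move_arm", "arguments": {
  "series": [1.6,0,0,0,0,0,0,2.4,0,0,0,0,0,0,2.5,0,0,0,0,0,0,2.5,0,0,0,0,0,0,2.5,0,0,-3,0,0,0]
}}

```text
time: 28.05
tool_pos: [0.365, -0.322, 0.0609]
tcp_rot: [0.718, 2.712, -0.119]
wrist_force: [-0.0, -1.0, 0.2]
width: 0.289
grip_force: 0.0
```

Call:
{"name": "move_arm", "arguments": {
  "series": [2.5,0,0,-4,0,0,0,2.5,0,0,-5,0,0,0,2.5,0,0,-5,0,0,0,2.5,0,0,0,0,0,0]
}}

```text
time: 28.55
tool_pos: [0.3259, -0.3023, 0.1999]
tcp_rot: [0.715, 2.7, -0.132]
wrist_force: [0.5, -0.6, -0.1]
width: 0.291
grip_force: 0.0
```

```bash
python3 - <<'E'
from h import *
s=read_state(); print(s["tool_pos"],s["q"].round(2),s["wrist_force"])
w=read_camera("wrist"); t=read_camera("top"); S=read_camera("side")
c=calibration("wrist"); 
A=np.hstack([cv2.resize(w,(400,300)),cv2.resize(np.ascontiguousarray(S[200:420,230:523]),(400,300))])
B=np.hstack([cv2.resize(np.ascontiguousarray(t[190:290,120:253]),(400,300)),cv2.resize(np.ascontiguousarray(t[190:310,220:380]),(400,300))])
cv2.imwrite("pics/end.png",np.vstack([A,B])[:,:,::-1])
E
```

```text
[ 0.32593135 -0.30228288  0.1999371 ] [-0.9  -0.4   2.34  0.17  0.87 -2.05] [ 0.50125304 -0.56417797 -0.06076804]
```

View pics/end.png

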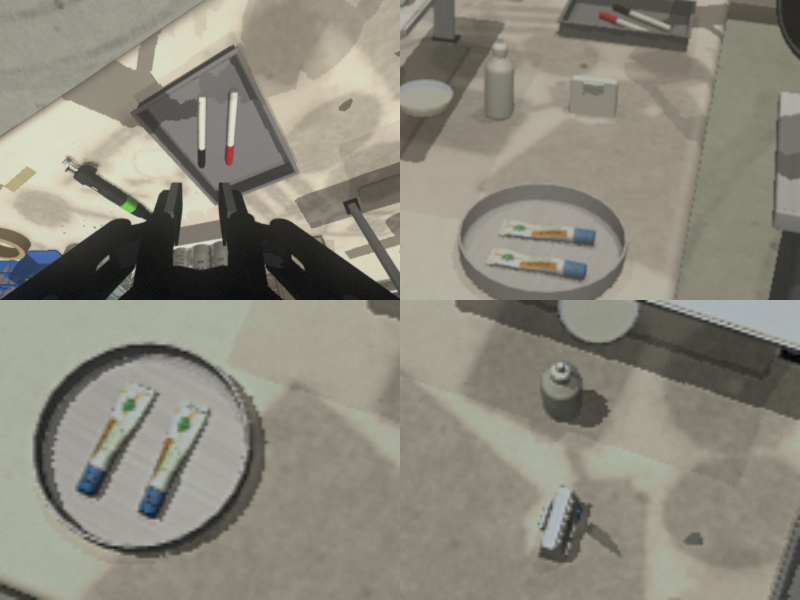

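The final composite shows both pens flat in the tray, at wrist-panel (202,130) and (232,127), and both gels flat in the dish at about (118,438) and (173,458) in the dish panel. The bottle, timer and petri dish are upright and unmoved, and the gripper is clear of everything.

```bash
python3 -c "
from workcell import *
print(finish_job())"
```

```text
the job is handed in; nothing more can be done
None
```

Job handed in: the last pictures show both markers flat in the tray, both gel tubes flat in the dish (gripped at about 6.5 N per finger at most), and the bottle, petri dish and timer where they were, at about 29 s on the clock; `finish_job()` returned no verdict.

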